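# Break a tight stopper free

### The arm

A 6-joint arm with a two-finger parallel gripper is mounted at the origin on the work surface. World frame = base frame: x ahead of the robot, y to its left, z up, the work surface at z = 0. Lengths are in m, angles in rad, forces in N, time in s.
With the tool pointing down it reaches from about 0.375 to 0.9 m from the base axis. Payload 3.1 kg.
Tool frame: the origin (TCP) lies between the finger pads; the fingertips stand 22 mm ahead of it and the grasp point (between the pads) lies 3 mm ahead of it; z points along the fingers, y is the line along which they close (so a half turn about z gives the same grasp; the last joint's range is limited). The gripper opens to 87 mm and grips with 3 to 60 N. Pads are 19 mm wide; open, the fingers measure 117 mm over their backs; the gripper's body (75 mm by 190 mm) begins 51 mm behind the grasp point.
Start: joints at [1.095, 0.527, 1.433, -0, 1.181, -0.178], TCP at [0.183, 0.598, 0.245] pointing down, gripper open.
Joint ranges: [-3.08, 3.08], [-0.75, 2.2], [0.22, 2.44], [-1.43, 4.57], [0, 2.65], [-2.85, 2.85]. Speed limits (rad/s): [2.79, 2.79, 3.14, 3.14, 3.14, 3.14].

### API

Orientations are given as a unit quaternion [x, y, z, w].
In Python, from rig import get_obs, camera, get_calibration, hand_in, cut_out gives the robot as it stands.
- The arm moves only by the shell command python3 -m inch 'ROWS' [OPENING] [FORCE]. ROWS is JSON, one flat list of numbers, 6 for each row, row after row: the shift along the tool's x, y, z scaled (see below), then the turn, a rotation vector about the tool's x, y, z scaled (see below). A call has 1 to 20 rows; each row is the pose to reach, as a shift and turn from the pose commanded when the call began, along the tool's axes at that moment; what a row does not reach only later rows make up. The controller multiplies each number of a shift by 0.08 m and each number of a turn by 90 degrees. A row lasts 1/12 s, in which the tool goes at most 41.7 mm and 7.16 degrees, less where a joint would pass 70% of its speed; a pose out of reach is approached as far as the arm can. A call with a number of a shift or a turn outside -1 to 1 is refused whole. A call with a gripper value outside its range is refused whole. OPENING is the finger opening in mm, from 0 to 87, set as the call begins (- or left out, the last holds). The fingers move at their own pace and stop on an object; FORCE is the grip in N (left out, the last holds). Time passes only in rows, so rows that repeat a pose let the fingers close. It gives the time, the measured TCP pose, the force, the opening and the grip force at its end, in the units of the state.
- get_obs(): the state, without advancing time (a new reading comes with each control period).
- camera(name): name is "scene" or "top" or "wrist"; returns the picture (384x512x3 uint8, red, green, blue); there is no depth.
- get_calibration(name): a dict with "vertical_fov" (degrees; the focal length in pixels is half the picture's height over the tangent of half this angle, whatever the lens; pixels are square), "cx", "cy" (the principal point, pixels), "T" (4x4, takes a point from camera to world coordinates). Camera axes: x right, y down, z forward; pixel columns grow to the right and rows downward; lengths in m; the calibration is good to about 2 mm. A picture is of the moment at which its call begins: read the wrist's pose just before it. get_calibration takes no time and is no camera call; for the wrist camera it gives the pose at the moment of the call.
- hand_in(): hands the job in; it is judged then, once.
Trained networks look in the newest picture that a camera, given by its name, has taken for a name from the list of things; names that differ only in an ending like _2 or _b are one class to them, and where a whole thing is asked for, a point or a joint stands for the part that bears it (a point fixed in the world has none). Each returns a list of dicts, best first, with "conf" (0 to 1); they miss things now and then, are a little off and sometimes report something else, mostly with a low value. They report only what shows in the picture. A call takes as long as a camera call. They do not tell look-alikes from the thing itself.
- cut_out(camera, thing): "region" (384x512 bool, what is visible of it) and "bbox" ([left, top, right, bottom] in pixels, round what is visible of it).
The state is a dict: "time": time; "q": joint angles; "joint_velocities": joint speeds; "joint_torque": joint torques, N m; "position": TCP position; "tool_rot": TCP orientation; "ft_force": force on the tool from outside, world axes, zero at the start; "moment": the same for the moment, N m; "grip_width": finger opening in m; "grip_force": force on a finger pad.
Only numpy, scipy, OpenCV 4.12 (cv2) and the standard library are available. Lean on these libraries where they do the work, as an engineer would, in place of code of your own. Each camera call takes 0.05 s, during which the arm holds its last target. There are 200 camera calls.

### The job

Loosen the tight red paddle stopper of the amber bottle and take it out: grip its paddle, turn it about 25 degrees anticlockwise (seen from above), then back about 25 degrees clockwise past where it began, easing it upwards as it turns; keep it in the neck until both turns are done and do not lift the bottle out of its seat. Then lower the stopper into the white tray, let go of it there, and leave the other two bottles undisturbed.

Things in the scene. Friction and masses are not known exactly. Their poses are not given: they have to be found in the camera images.
- stopper_grip (a point): Red stopper in the amber bottle: centre of its upright paddle, a flat plate 12 mm thick (x, pinched from above), 36 mm wide (y), from 25 mm below to 21 mm above this point. Under it a round red flange, 36 mm across, from 25 to 30 mm below this point, rests on the bottle's mouth; below that a white plug 24 mm across goes 20 mm down into the neck (foot 50 mm below this point).
- stopper_wing (a point): Edge of the stopper's paddle, 18 mm along its +y from the paddle centre; starts within 3 degrees of the bottle's +y. Stopper about 60 g. A rubber seal in the neck holds it with 10 to 15 N against a straight pull, so the bottle (about 6 N) would come along; while it turns, rising about 3 mm per 45 degrees, it needs only a few N. Free after about 9 mm of rise.
- bottle_mouth (a point): Centre of the rim of the amber bottle's neck (37 mm across). Square bottle 60 mm wide, 112 mm high to this point, 0.6 kg, loose in a square well that lets it turn only about 3 degrees. Fixed blue holder, 90 x 310 mm, 50 mm high, three wells 98 mm apart in a row along its y, well floor 10 mm above the bench. Axes: z up, y along the row. Which well, and the yaw, vary.
- tray_in (a point): Centre of the inner floor of the white tray, fixed on the bench; floor 4 mm above the bench. Outside 150 mm (x) by 190 mm (y), walls 4 mm thick and 20 mm high. Empty; the stopper may end standing or lying in it.
- orange_bottle: Clear square bottle with a round orange screw cap (44 mm across), in another well; origin under its centre; 60 mm wide, 124 mm high. To be left alone.
- green_bottle: Amber square bottle with a round green screw cap (44 mm across), in another well; origin under its centre; 60 mm wide, 124 mm high. To be left alone.
Not all that is in view belongs to the job. Of the things like the part that bears stopper_grip, leave any that is pink; of the rest the larger one is meant. Several things look just like the part that bears tray_in: the one meant starts farthest from the robot's base.

How it is judged:
On the way, in this order (a step that is already met when the one before it is completed fails the run):
1. the stopper is turned anticlockwise at least 10 degrees in the bottle, still in the neck (x of stopper_wing in the frame of bottle_mouth below -0.0031 m and z of stopper_grip in the frame of bottle_mouth below 0.045 m), for 0.05 s.
2. then turned clockwise to at least 10 degrees past straight, still in the neck (raised less than 15 mm) (x of stopper_wing in the frame of bottle_mouth above 0.0031 m and z of stopper_grip in the frame of bottle_mouth below 0.045 m), for 0.05 s.
3. the stopper is wholly clear of the neck (z of stopper_grip in the frame of bottle_mouth above 0.053 m), for 0.1 s.
4. the stopper is lowered into the tray still held, its foot within about 20 mm of the tray's floor (x of stopper_grip in the frame of tray_in between -0.065 and 0.065 m and y of stopper_grip in the frame of tray_in between -0.085 and 0.085 m and z of stopper_grip in the frame of tray_in below 0.072 m and contact force between the fingers and stopper above 0.5 N), for 0.05 s.
At the end, for the whole second after the job is handed in: The stopper lies or stands still in the tray, released, paddle centre within 65 mm (tray x) and 85 mm (tray y) of its centre and under 58 mm above its floor; amber bottle upright within 7 degrees, its mouth and the other two bottles within 15 mm of their starts (x of stopper_grip in the frame of tray_in between -0.065 and 0.065 m and y of stopper_grip in the frame of tray_in between -0.085 and 0.085 m and z of stopper_grip in the frame of tray_in below 0.058 m and linear speed of stopper below 0.03 m/s and contact force between the fingers and stopper below 0.1 N and distance of each of bottle_mouth, orange_bottle, green_bottle from where it was at the start of the episode below 0.015 m and angle between bottle_mouth's own z axis and vertical below 0.12 rad); the robot touches nothing.
It fails at once if the amber bottle is lifted or shifted more than 20 mm (distance of bottle_mouth from where it was at the start of the episode above 0.02 m).
It fails at once if another bottle is shifted more than 20 mm (distance of any of orange_bottle, green_bottle from where it was at the start of the episode above 0.02 m).
It also fails if it takes over 54 s, if anything falls off the work surface, if the arm or the gripper's body presses on something with over 40 N, if the wrist force passes 120 N, or if a joint passes its speed limit or range.

## Working session

There is one attempt and no reset: what is moved stays moved. The work goes in short steps, Python scripts to look and compute and a shell command to move; the robot and the scene stay as the last step left them, time stands still between calls to the robot, and variables do not carry over. Pictures are saved under pics/ and viewed, at most 10 in all, crops included, and the job is handed in when it is done.

```bash
mkdir -p pics; ls; python3 - <<'E'
from rig import *
import cv2,numpy as np
for n in ("scene","top"):
    im=camera(n); cv2.imwrite(f"pics/{n}0.png",im[:,:,::-1])
    c=get_calibration(n); print(n,c["vertical_fov"],c["cx"],c["cy"],np.round(c["T"],3).tolist())
    for t in ("stopper_grip","bottle_mouth","tray_in","orange_bottle","green_bottle"):
        print(t,[(round(d["conf"],2),[int(v) for v in d["bbox"]]) for d in cut_out(n,t)])
o=get_obs(); print(o)
E
```

```text
pics
scene 44.64205446208762 245.8908099152669 191.82011246614766 [[0.029, 0.614, -0.789, 1.282], [0.999, -0.033, 0.011, 0.067], [-0.02, -0.788, -0.615, 0.757], [0.0, 0.0, 0.0, 1.0]]
stopper_grip [(0.71, [233, 207, 249, 233]), (0.65, [220, 290, 234, 313]), (0.51, [203, 199, 222, 231])]
bottle_mouth [(0.61, [227, 228, 257, 267])]
tray_in [(0.63, [301, 212, 394, 271]), (0.62, [296, 158, 382, 201])]
orange_bottle [(0.61, [174, 216, 209, 267])]
green_bottle []
top 43.076284587457444 252.0891062643622 195.43052292081305 [[-0.013, -0.98, 0.197, 0.236], [-1.0, 0.01, -0.016, 0.072], [0.013, -0.197, -0.98, 1.302], [0.0, 0.0, 0.0, 1.0]]
stopper_grip [(0.46, [266, 204, 280, 221]), (0.44, [239, 141, 255, 159]), (0.4, [254, 120, 264, 130])]
bottle_mouth [(0.64, [236, 145, 260, 170])]
tray_in [(0.9, [105, 238, 189, 311]), (0.88, [122, 159, 199, 219])]
orange_bottle [(0.82, [273, 149, 296, 179])]
green_bottle [(0.62, [308, 151, 336, 180]), (0.15, [235, 142, 260, 173])]
{'time': 0.6, 'q': array([ 1.09548690e+00,  5.27476598e-01,  1.43269065e+00, -7.60034121e-06,
        1.18134704e+00, -1.78504560e-01]), 'joint_velocities': array([ 8.54396413e-04, -2.41873158e-04, -3.24644663e-04, -1.49528990e-03,
        5.07243973e-04,  3.57100442e-05]), 'joint_torque': array([-6.19296643e-04, -4.39742732e+01, -1.76889610e+01,  6.33125030e-02,
        5.05258015e-02, -3.69916722e-05]), 'position': array([0.18276675, 0.59767735, 0.24456578]), 'tool_rot': array([1.47856888e-01, 9.89008766e-01, 3.59797070e-05, 1.59119988e-05]), 'ft_force': array([ 0.48308888, -1.24028155,  0.79096606]), 'moment': array([-0.02128828, -0.02199384,  0.02351279]), 'grip_force': 0.0, 'grip_width': 0.08731973123583835}
```

```bash
python3 - <<'E'
import cv2,numpy as np
a=cv2.imread("pics/scene0.png");b=cv2.imread("pics/top0.png")
f=lambda i,l,t,r,o:cv2.resize(i[t:o,l:r],(400,600*(o-t)//(o-t)//2),interpolation=cv2.INTER_CUBIC)
o=np.vstack([np.hstack([cv2.resize(a,(400,300)),cv2.resize(b,(400,300))]),np.hstack([f(a,160,180,300,285),f(b,220,105,350,202)])])
cv2.imwrite("pics/m0.png",o)
E
```

```text
(no output)
```

View pics/m0.png

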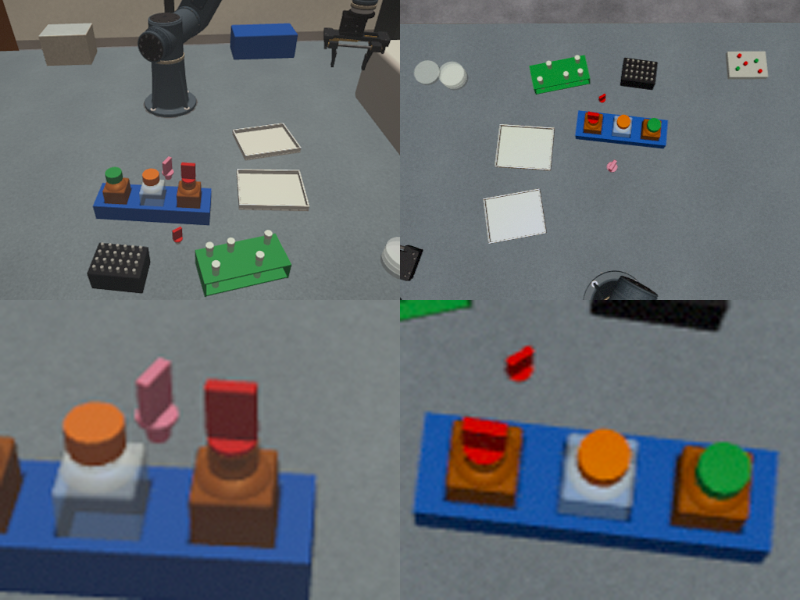

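Candidates for the stopper: large red one in the amber bottle (scene 241,220; top 247,150), a pink one (scene 211,215; top 272,212) and a small red one (scene 227,301; top 259,125). I choose the large red one in the bottle. Of the two trays, the far one is at top (160,190), scene (347,241).

```bash
cat > h.py <<'E'
from rig import *
import cv2,numpy as np
from scipy.spatial.transform import Rotation as R
def ray(n,uv,c=None):
    c=c or get_calibration(n); f=192/np.tan(np.radians(c["vertical_fov"]/2))
    T=np.array(c["T"]); d=T[:3,:3]@np.array([(uv[0]-c["cx"])/f,(uv[1]-c["cy"])/f,1]); return T[:3,3],d
def atz(n,uv,z,c=None):
    p,d=ray(n,uv,c); return p+d*(z-p[2])/d[2]
def proj(n,P,c=None):
    c=c or get_calibration(n); f=192/np.tan(np.radians(c["vertical_fov"]/2))
    T=np.array(c["T"]); q=(np.atleast_2d(P)-T[:3,3])@T[:3,:3]; return q[:,:2]/q[:,2:]*f+[c["cx"],c["cy"]]
E
python3 - <<'E'
from h import *
cen={}
for n in("scene","top"):
    im=cv2.imread(f"pics/{n}0.png"); hsv=cv2.cvtColor(im,cv2.COLOR_BGR2HSV)
    H,S,V=cv2.split(hsv)
    for nm,lo,hi,z in(("orange",8,16,.134),("green",50,75,.134)):
        m=((H>=lo)&(H<=hi)&(S>180)&(V>100)).astype(np.uint8)
        k,l,s,c=cv2.connectedComponentsWithStats(m)
        for i in range(1,k):
            if s[i,4]>60 and s[i,4]<1500: print(n,nm,s[i],c[i].round(1),atz(n,c[i],z-.005).round(4))
    m=(((H<5)|(H>174))&(S>190)&(V>100)).astype(np.uint8)
    k,l,s,c=cv2.connectedComponentsWithStats(m)
    for i in range(1,k):
        if s[i,4]>20: print(n,"red",s[i],c[i].round(1),atz(n,c[i],.152).round(4))
    m=(((H<5)|(H>174))&(S>190)&(V>100))
for n,z in(("top",.024),("scene",.024)):
    im=cv2.imread(f"pics/{n}0.png"); hsv=cv2.cvtColor(im,cv2.COLOR_BGR2HSV)
    m=((hsv[...,2]>150)&(hsv[...,1]<60)).astype(np.uint8)
    m=cv2.morphologyEx(m,cv2.MORPH_CLOSE,np.ones((5,5)))
    cs=cv2.findContours(m,0,2)[0]
    for c in cs:
        if cv2.contourArea(c)>1500:
            r=cv2.approxPolyDP(c,.04*cv2.arcLength(c,True),True)[:,0]
            if len(r)==4:
                P=np.array([atz(n,p,.02)[:2] for p in r.astype(float)]); print(n,r.tolist(),P.round(3).tolist(),P.mean(0).round(4))
print(get_calibration("wrist"), R.from_quat(get_obs()["tool_rot"]).as_matrix().round(3))
E
```

```text
scene orange [183 217  20  13 218] [192.4 222.9] [ 0.5731 -0.0328  0.129 ]
scene red [232 209  18   3  36] [240.6 209.9] [0.5647 0.0654 0.152 ]
scene red [233 229  16   4  45] [240.1 230.4] [0.6251 0.0631 0.152 ]
scene red [221 291  11   6  24] [225.9 293.6] [0.7769 0.0369 0.152 ]
scene red [224 303   9   6  26] [229.  306.3] [0.8032 0.0419 0.152 ]
top orange [235 144  24  24 275] [247.  158.2] [0.5672 0.0647 0.129 ]
top orange [278 147  17  18 228] [285.8 155.1] [ 0.5744 -0.0326  0.129 ]
top orange [311 152  23  24 209] [319.4 167.5] [ 0.5416 -0.1157  0.129 ]
top green [317 151  16  17 208] [324.7 158.9] [ 0.5636 -0.1298  0.129 ]
top red [255 120   8   7  25] [258.6 122.9] [0.6516 0.0349 0.152 ]
top red [256 126   7   5  21] [259.2 128.5] [0.637  0.0336 0.152 ]
top red [241 143  14   6  62] [247.1 145.6] [0.5929 0.0643 0.152 ]
top red [241 152  12   6  50] [246.3 154.6] [0.57   0.0665 0.152 ]
top [[177, 242], [106, 254], [113, 311], [186, 297]] [[0.371, 0.251], [0.342, 0.436], [0.197, 0.411], [0.229, 0.225]] [0.2847 0.3307]
top [[127, 159], [121, 212], [191, 217], [196, 163]] [[0.59
[... 280 characters left out ...]
], [0.585, 0.202], [0.6, 0.389], [0.452, 0.4]] [0.519  0.3013]
scene [[385, 188], [362, 157], [298, 166], [314, 198]] [[0.34, 0.437], [0.196, 0.41], [0.23, 0.226], [0.372, 0.25]] [0.2843 0.3308]
{'vertical_fov': 66.98113478361479, 'cx': 249.546777390562, 'cy': 195.00912165394675, 'T': array([[ 2.91976879e-01,  9.16334036e-01,  2.74009921e-01,
         1.07410546e-01],
       [ 9.56425373e-01, -2.79711070e-01, -8.37390183e-02,
         6.20510491e-01],
       [-8.93046110e-05,  2.86519898e-01, -9.58074287e-01,
         3.85667441e-01],
       [ 0.00000000e+00,  0.00000000e+00,  0.00000000e+00,
         1.00000000e+00]])} [[-0.956  0.292  0.   ]
 [ 0.292  0.956  0.   ]
 [-0.     0.    -1.   ]]
```

```bash
python3 -m inch '[-0.3,-0.3,-0.75,0,0,0.2, -1,-1,-0.75,0,0,0.88, -1,-1,-0.75,0,0,0.88, -1,-1,-0.75,0,0,0.88, -1,-1,-0.75,0,0,0.88, -1,-1,-0.75,0,0,0.88, -1,-1,-0.75,0,0,0.88, -1,-1,-0.75,0,0,0.88, -1,-1,-0.75,0,0,0.88, -1,-1,-0.75,0,0,0.88, -1,-1,-0.75,0,0,0.88, -1,-1,-0.75,0,0,0.88, -1,-1,-0.75,0,0,0.88]' 60
for i in 1; do
python3 -m inch '[-0.3,0.3,0,0,0,0, -0.6,0.6,0,0,0,0, -0.98,0.98,0,0,0,0]'
python3 -m inch '[-0.3,0.3,0,0,0,0, -0.6,0.6,0,0,0,0, -0.98,0.98,0,0,0,0]'
python3 -m inch '[-0.3,0.3,0,0,0,0, -0.6,0.6,0,0,0,0, -0.98,0.98,0,0,0,0]'
python3 -m inch '[-0.3,0.3,0,0,0,0, -0.6,0.6,0,0,0,0, -0.98,0.98,0,0,0,0]'
python3 -m inch '[-0.3,0.3,0,0,0,0, -0.6,0.6,0,0,0,0, -0.98,0.98,0,0,0,0, -0.98,0.98,0,0,0,0, -0.98,0.98,0,0,0,0]'
done
python3 - <<'E'
from h import *
o=get_obs(); im=camera("wrist"); cv2.imwrite("pics/w1.png",im[:,:,::-1])
c=get_calibration("wrist"); np.save("w1.npy",c,allow_pickle=True)
print(o["position"],R.from_quat(o["tool_rot"]).as_matrix().round(3).tolist(),o["ft_force"])
for t in ("stopper_grip","bottle_mouth"):
    print(t,[(round(d["conf"],2),[int(v) for v in d["bbox"]]) for d in cut_out("wrist",t)])
E
```

```text
time: 1.68
position: [0.2358, 0.4977, 0.3046]
tool_rot: [0.743, 0.669, 0.0, 0.0]
ft_force: [-0.1, 0.6, 0.3]
grip_width: 0.06
grip_force: 0.0
time: 1.93
position: [0.3042, 0.4124, 0.3046]
tool_rot: [0.742, 0.67, 0.0, -0.0]
ft_force: [1.4, 0.4, 0.2]
grip_width: 0.0599
grip_force: 0.0
time: 2.18
position: [0.3734, 0.3262, 0.3047]
tool_rot: [0.743, 0.669, 0.0, -0.0]
ft_force: [1.3, 0.7, -0.8]
grip_width: 0.06
grip_force: 0.0
time: 2.43
position: [0.442, 0.2407, 0.3048]
tool_rot: [0.743, 0.669, 0.0, -0.0]
ft_force: [0.2, 0.9, -0.2]
grip_width: 0.0601
grip_force: 0.0
time: 2.68
position: [0.5105, 0.1553, 0.3047]
tool_rot: [0.743, 0.669, 0.0, -0.0]
ft_force: [0.2, 0.2, 1.1]
grip_width: 0.0601
grip_force: 0.0
time: 3.1
position: [0.5812, 0.0677, 0.3042]
tool_rot: [0.745, 0.667, 0.0, 0.0]
ft_force: [0.0, 0.4, -0.1]
grip_width: 0.06
grip_force: 0.0
[0.58122675 0.06767819 0.30417605] [[0.109, 0.994, 0.0], [0.994, -0.109, -0.0], [-0.0, 0.0, -1.0]] [ 0.01095039  0.42756436 -0.0726901 ]
stopper_grip [(0.85, [318, 168, 334, 191]), (0.78, [241, 170, 273, 210]), (0.76, [147, 202, 182, 235])]
bottle_mouth [(0.64, [231, 146, 281, 197])]
```

View pics/w1.png

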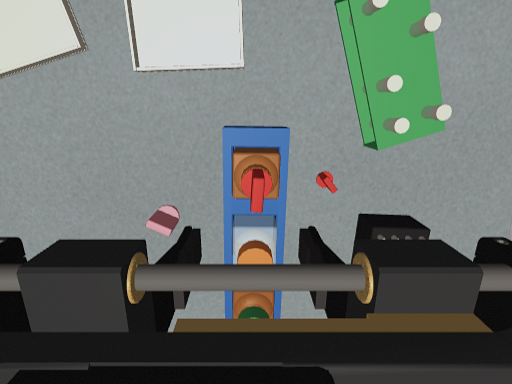

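The wrist view shows the large red paddle at about (257,190) in the end well of the blue holder, which is upright in the picture. The small red stopper is at (326,182) and the pink one at (163,220). I'll fit the paddle's pose by silhouette.

```bash
cat > fit.py <<'E'
from h import *
from scipy.optimize import differential_evolution
def redmask(im,box):
    H,S,V=cv2.split(cv2.cvtColor(im,cv2.COLOR_BGR2HSV)); m=(((H<6)|(H>172))&(S>170)&(V>70))
    o=np.zeros(m.shape,np.float32); l,t,r,b=box; o[t:b,l:r]=m[t:b,l:r]; return o
def model():
    B=np.array([[sx*.006,sy*.018,z] for sx in(-1,1) for sy in(-1,1) for z in(-.025,.021)])
    a=np.linspace(0,2*np.pi,24); F=np.array([[.018*np.cos(t),.018*np.sin(t),z] for t in a for z in(-.03,-.025)]); return B,F
def sil(n,c,p,z=.152,k=4):
    M=R.from_euler('z',p[2]).as_matrix(); o=np.zeros((384*k,512*k),np.uint8)
    for q in model():
        uv=proj(n,q@M.T+[p[0],p[1],p[3] if len(p)>3 else z],c); h=cv2.convexHull(((uv+.5)*k-.5).round().astype(np.int32)); cv2.fillConvexPoly(o,h,1)
    return cv2.resize(o.astype(np.float32),(512,384),interpolation=cv2.INTER_AREA)
def fit(views,x0,y0,yaw0,zr=None):
    f=lambda p:sum(np.abs(m-sil(n,c,p)).sum()/m.sum() for n,c,m in views)
    b=[(x0-.015,x0+.015),(y0-.015,y0+.015),(yaw0-.2,yaw0+.2)]+([zr] if zr else [])
    return differential_evolution(f,b,maxiter=25,popsize=10,seed=1,polish=False)
E
python3 - <<'E'
from fit import *
c=np.load("w1.npy",allow_pickle=True).item()
w=("wrist",c,redmask(cv2.imread("pics/w1.png"),(236,150,285,215)))
t=("top",get_calibration("top"),redmask(cv2.imread("pics/top0.png"),(238,138,260,162)))
s=("scene",get_calibration("scene"),redmask(cv2.imread("pics/scene0.png"),(228,203,254,234)))
for v in([w],[t],[s],[w,t,s]):
    r=fit(v,.583,.0645,-.11); print(v[0][0],r.x.round(4),np.degrees(r.x[2]).round(1),round(r.fun,3),int(v[0][2].sum()))
E
```

```text
wrist [ 0.5867  0.0654 -0.1169] -6.7 0.08 904
top [ 0.5879  0.0648 -0.0644] -3.7 0.164 178
scene [ 0.5872  0.0658 -0.0093] -0.5 2.522 139
wrist [ 0.5866  0.0652 -0.0297] -1.7 2.822 904
```

```bash
python3 -m inch '[-0.02,0.07,0.3,0,0,0, -0.02,0.07,0.6,0,0,0, -0.02,0.07,0.85,0,0,0, -0.02,0.07,0.85,0,0,0, -0.02,0.07,0.85,0,0,0]' 50
python3 - <<'E'
from fit import *
o=get_obs(); im=camera("wrist")[:,:,::-1].copy(); cv2.imwrite("pics/w2.png",im)
c=get_calibration("wrist"); print(o["position"],o["ft_force"])
d=cut_out("wrist","stopper_grip");print([(round(e["conf"],2),[int(v) for v in e["bbox"]]) for e in d])
x,y=proj("wrist",[.5867,.0654,.15],c)[0].astype(int); print(x,y)
m=redmask(im,(max(x-50,0),max(y-75,0),x+50,y+75))
r=fit([("wrist",c,m)],.586,.065,-.11); print(r.x.round(4),np.degrees(r.x[2]),r.fun,m.sum())
cv2.imwrite("pics/w2b.png",np.hstack([im,(cv2.merge([m*255]*3)).astype(np.uint8)])[::1,:] if 0 else im)
E
```

```text
time: 3.67
position: [0.5839, 0.069, 0.236]
tool_rot: [0.744, 0.669, -0.001, -0.001]
ft_force: [0.3, 0.6, 1.1]
grip_width: 0.0505
grip_force: 0.0
[0.58387661 0.06896182 0.236031  ] [0.28872178 0.57692612 1.0531675 ]
[(0.95, [327, 183, 349, 210]), (0.94, [134, 219, 165, 246]), (0.89, [238, 187, 275, 243])]
251 210
[ 0.5898  0.0628 -0.1571] -9.002310439276027 0.07386363297700882 1474.0
```

View pics/w2.png

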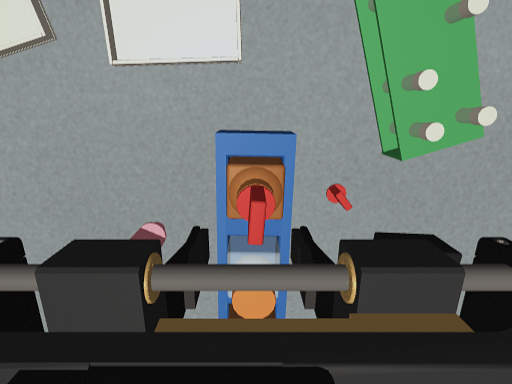

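The paddle is at about (257,215), between the fingertips (about col 207 and 292). I'll let the arm settle before going on, because the measured pose lags the command.

```bash
python3 -m inch '[0,0,0,0,0,0, 0,0,0,0,0,0, 0,0,0,0,0,0, 0,0,0,0,0,0, 0,0,0,0,0,0, 0,0,0,0,0,0]'
python3 - <<'E'
from fit import *
o=get_obs(); im=camera("wrist")[:,:,::-1].copy(); cv2.imwrite("pics/w3.png",im)
c=get_calibration("wrist"); print(o["position"],R.from_quat(o["tool_rot"]).as_matrix().round(4).tolist())
m=redmask(im,(225,150,290,260))
r=fit([("wrist",c,m)],.586,.065,-.11); print(r.x.round(4),np.degrees(r.x[2]),r.fun,m.sum())
E
```

```text
time: 4.27
position: [0.5853, 0.0675, 0.2367]
tool_rot: [0.744, 0.668, 0.0, 0.0]
ft_force: [-0.0, -0.1, -0.4]
grip_width: 0.0497
grip_force: 0.0
[0.58532144 0.06754457 0.23672384] [[0.1082, 0.9941, 0.0003], [0.9941, -0.1082, -0.0], [0.0, 0.0003, -1.0]]
[ 0.5882  0.0638 -0.1383] -7.925426917004783 0.0782957673072815 1464.0
```

```bash
python3 -m inch '[-0.04,0.04,0.25,0,0,0.015, -0.04,0.04,0.5,0,0,0.015, -0.04,0.04,0.75,0,0,0.015, -0.04,0.04,0.98,0,0,0.015, -0.04,0.04,0.98,0,0,0.015, -0.04,0.04,0.98,0,0,0.015, -0.04,0.04,0.98,0,0,0.015, -0.04,0.04,0.98,0,0,0.015]' 50
python3 -m inch '[0,0,0,0,0,0, 0,0,0,0,0,0]' 25 30
python3 - <<'E'
from fit import *
o=get_obs(); im=camera("wrist")[:,:,::-1].copy(); cv2.imwrite("pics/w4.png",im); print(o["position"],o["grip_width"],o["ft_force"])
E
```

```text
time: 4.98
position: [0.5892, 0.064, 0.1595]
tool_rot: [0.752, 0.659, 0.001, 0.001]
ft_force: [-0.6, 0.1, -0.7]
grip_width: 0.0499
grip_force: 0.0
time: 5.15
position: [0.5887, 0.0641, 0.1593]
tool_rot: [0.752, 0.659, 0.001, 0.001]
ft_force: [0.6, -0.6, 0.1]
grip_width: 0.0431
grip_force: 0.0
[0.58870657 0.06409891 0.15927874] 0.04310636685293543 [ 0.55630157 -0.64031497  0.09856845]
```

View pics/w4.png

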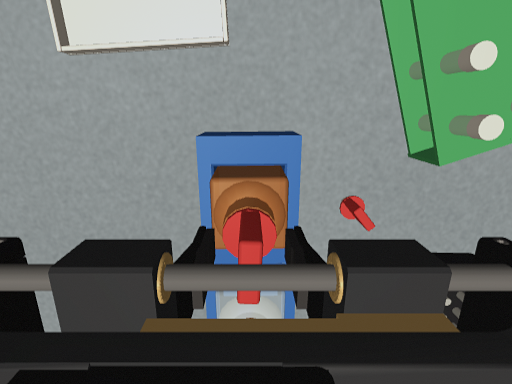

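The paddle (col 250) is centred between the fingers (about 213 and 287). Closing.

```bash
python3 -m inch '[0,0,0,0,0,0, 0,0,0,0,0,0, 0,0,0,0,0,0, 0,0,0,0,0,0, 0,0,0,0,0,0, 0,0,0,0,0,0, 0,0,0,0,0,0, 0,0,0,0,0,0, 0,0,0,0,0,0, 0,0,0,0,0,0]' 0 45
```

```text
time: 6.03
position: [0.5883, 0.064, 0.1582]
tool_rot: [0.752, 0.659, 0.0, 0.0]
ft_force: [-0.2, -0.6, 0.4]
grip_width: 0.0115
grip_force: 45.0
```

```bash
python3 -m inch '[0,0,-0.003,0,0,-0.04, 0,0,-0.006,0,0,-0.08, 0,0,-0.009,0,0,-0.12, 0,0,-0.012,0,0,-0.16, 0,0,-0.015,0,0,-0.20, 0,0,-0.018,0,0,-0.24, 0,0,-0.021,0,0,-0.28, 0,0,-0.024,0,0,-0.31, 0,0,-0.024,0,0,-0.31, 0,0,-0.024,0,0,-0.31]'
python3 - <<'E'
from fit import *
o=get_obs(); im=camera("wrist")[:,:,::-1].copy(); cv2.imwrite("pics/w5.png",im); print(o["position"],o["grip_width"],o["ft_force"],o["moment"], np.degrees(R.from_quat(o["tool_rot"]).magnitude()))
s=camera("scene")[:,:,::-1]
cv2.imwrite("pics/w5.png",np.hstack([cv2.resize(im[120:340,150:350],(400,440)),cv2.resize(s[190:280,200:282],(400,440),interpolation=2)]))
E
```

```text
time: 6.87
position: [0.5879, 0.0643, 0.1595]
tool_rot: [0.572, 0.821, -0.0, -0.0]
ft_force: [1.9, 0.4, -3.9]
grip_width: 0.0116
grip_force: 45.0
[0.58787832 0.06430391 0.15946819] 0.011589220337009513 [ 1.87087799  0.43231391 -3.92243667] [ 0.03186827 -0.21054643  0.00707273] 179.95357189364046
```

View pics/w5.png

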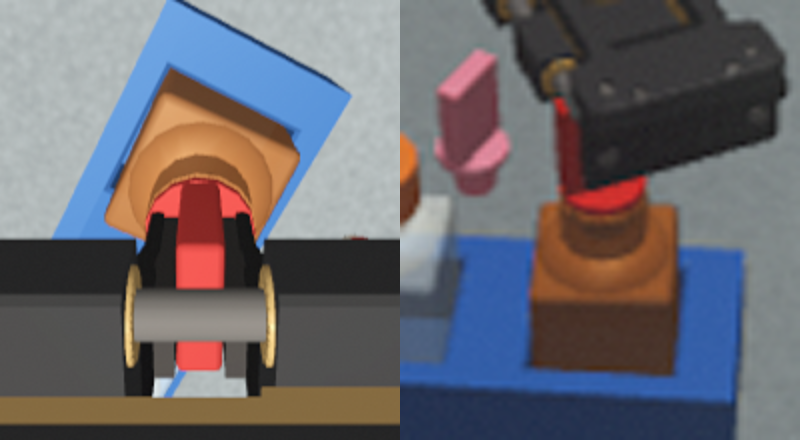

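The paddle has turned with the gripper relative to the bottle, and the bottle is still seated; the pull is about 4 N. Now clockwise.

```bash
python3 -m inch '[0,0,-0.003,0,0,0.04, 0,0,-0.006,0,0,0.08, 0,0,-0.009,0,0,0.12, 0,0,-0.012,0,0,0.16, 0,0,-0.015,0,0,0.20, 0,0,-0.018,0,0,0.24, 0,0,-0.021,0,0,0.28, 0,0,-0.024,0,0,0.32, 0,0,-0.027,0,0,0.36, 0,0,-0.03,0,0,0.40, 0,0,-0.033,0,0,0.44, 0,0,-0.036,0,0,0.48, 0,0,-0.039,0,0,0.52, 0,0,-0.042,0,0,0.56, 0,0,-0.045,0,0,0.60, 0,0,-0.048,0,0,0.64, 0,0,-0.05,0,0,0.67, 0,0,-0.05,0,0,0.67, 0,0,-0.05,0,0,0.67]'
python3 - <<'E'
from fit import *
o=get_obs(); im=camera("wrist")[:,:,::-1].copy(); print(o["position"],o["grip_width"],o["ft_force"],o["moment"])
s=camera("scene")[:,:,::-1]
cv2.imwrite("pics/w6.png",np.hstack([cv2.resize(im[120:340,150:350],(400,440)),cv2.resize(s[190:280,200:282],(400,440),interpolation=2)]))
E
```

```text
time: 8.55
position: [0.5878, 0.0639, 0.1641]
tool_rot: [0.906, 0.423, -0.0, 0.0]
ft_force: [-0.2, -0.7, -2.7]
grip_width: 0.0115
grip_force: 45.0
[0.58780986 0.06388741 0.16408274] 0.011451007893773289 [-0.15549189 -0.72871082 -2.67211061] [-0.30256474  0.07787516 -0.04182626]
```

View pics/w6.png

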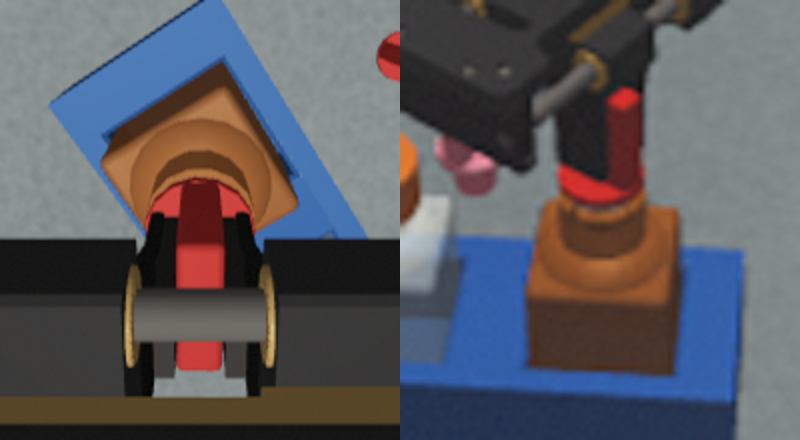

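The plug now shows about 5 mm above the mouth, with the bottle seated and turned past straight. I'll keep turning (anticlockwise) while rising until it is free.

```bash
python3 -m inch '[0,0,-0.004,0,0,-0.04, 0,0,-0.008,0,0,-0.08, 0,0,-0.012,0,0,-0.12, 0,0,-0.016,0,0,-0.16, 0,0,-0.02,0,0,-0.20, 0,0,-0.024,0,0,-0.24, 0,0,-0.028,0,0,-0.28, 0,0,-0.032,0,0,-0.32, 0,0,-0.036,0,0,-0.36, 0,0,-0.04,0,0,-0.40, 0,0,-0.044,0,0,-0.44, 0,0,-0.048,0,0,-0.48, 0,0,-0.052,0,0,-0.52, 0,0,-0.056,0,0,-0.56, 0,0,-0.06,0,0,-0.60, 0,0,-0.06,0,0,-0.60]'
python3 -m inch '[0,0,-0.02,0,0,0, 0,0,-0.04,0,0,0, 0,0,-0.06,0,0,0, 0,0,-0.08,0,0,0, 0,0,-0.08,0,0,0]'
```

```text
time: 9.98
position: [0.5882, 0.0643, 0.1693]
tool_rot: [0.615, 0.789, 0.0, 0.0]
ft_force: [-0.3, 0.6, -0.8]
grip_width: 0.0117
grip_force: 45.0
time: 10.4
position: [0.5884, 0.0641, 0.1758]
tool_rot: [0.615, 0.788, 0.0, 0.0]
ft_force: [-0.0, -0.3, -0.8]
grip_width: 0.0121
grip_force: 45.0
```

```bash
python3 -m inch '[0,0,-0.2,0,0,0, 0,0,-0.5,0,0,0, 0,0,-0.8,0,0,0, 0,0,-1,0,0,0, 0,0,-1,0,0,0]'
python3 -m inch '[0.1,0,-0.1,0,0,0, 0.3,-0.01,-0.1,0,0,0, 0.6,-0.02,-0.1,0,0,0, 1,-0.04,-0.1,0,0,0]'
python3 -m inch '[0.3,-0.01,0,0,0,0, 0.6,-0.02,0,0,0,0, 1,-0.04,0,0,0,0]'
python3 -m inch '[0.4,-0.01,0,0,0,0, 0.8,-0.02,0,0,0,0, 1,-0.04,0,0,0,0, 1,-0.04,0,0,0,0, 1,-0.04,0,0,0,0, 1,-0.04,0,0,0,0, 1,-0.04,0,0,0,0]'
python3 - <<'E'
from fit import *
im=camera("wrist")[:,:,::-1]; s=camera("scene")[:,:,::-1]
cv2.imwrite("pics/w7.png",np.hstack([cv2.resize(im,(400,300)),cv2.resize(s,(400,300))]))
E
```

```text
time: 10.82
position: [0.5905, 0.064, 0.2592]
tool_rot: [0.615, 0.788, 0.002, 0.003]
ft_force: [-0.1, 1.0, -0.8]
grip_width: 0.0116
grip_force: 45.0
time: 11.15
position: [0.565, 0.1406, 0.262]
tool_rot: [0.617, 0.787, -0.001, -0.001]
ft_force: [1.0, 0.2, 0.1]
grip_width: 0.0115
grip_force: 45.0
time: 11.4
position: [0.5419, 0.2183, 0.2618]
tool_rot: [0.616, 0.788, -0.001, -0.001]
ft_force: [0.4, -0.6, -0.6]
grip_width: 0.0116
grip_force: 45.0
time: 11.98
position: [0.5206, 0.2936, 0.2627]
tool_rot: [0.616, 0.788, -0.001, -0.0]
ft_force: [-0.0, -0.3, -0.1]
grip_width: 0.0121
grip_force: 45.0
```

View pics/w7.png

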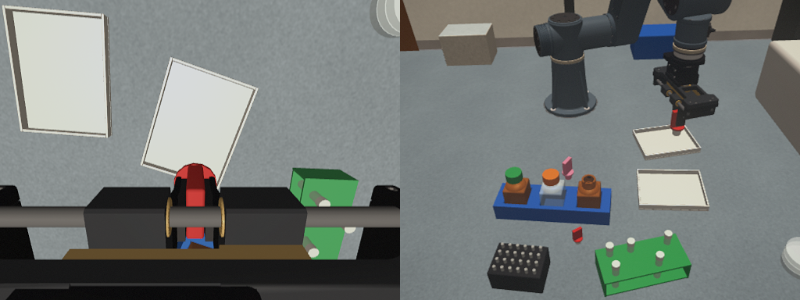

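The stopper is held and the bottles are seated. Lowering into the far tray.

```bash
python3 -m inch '[0,0,0.3,0,0,0, 0,0,0.6,0,0,0, 0,0,1,0,0,0]'
python3 -m inch '[0,0,0.3,0,0,0, 0,0,0.6,0,0,0, 0,0,0.9,0,0,0, 0,0,1,0,0,0]'
python3 -m inch '[0,0,0.1,0,0,0, 0,0,0.2,0,0,0, 0,0,0.3,0,0,0, 0,0,0.4,0,0,0, 0,0,0.45,0,0,0, 0,0,0.45,0,0,0, 0,0,0.45,0,0,0, 0,0,0.45,0,0,0]'
```

```text
time: 12.33
position: [0.5225, 0.2942, 0.1845]
tool_rot: [0.616, 0.788, 0.002, 0.002]
ft_force: [-0.3, -0.1, -0.6]
grip_width: 0.0118
grip_force: 45.0
time: 12.67
position: [0.519, 0.2929, 0.1]
tool_rot: [0.616, 0.788, -0.003, -0.002]
ft_force: [-0.7, 0.1, -0.8]
grip_width: 0.0115
grip_force: 45.0
time: 13.33
position: [0.5209, 0.2948, 0.0677]
tool_rot: [0.615, 0.788, 0.0, 0.0]
ft_force: [-0.0, 0.9, -0.5]
grip_width: 0.0115
grip_force: 45.0
```

```bash
python3 -m inch '[0,0,0.02,0,0,0, 0,0,0.04,0,0,0, 0,0,0.06,0,0,0, 0,0,0.08,0,0,0, 0,0,0.08,0,0,0, 0,0,0.08,0,0,0, 0,0,0.08,0,0,0]'
```

```text
time: 13.92
position: [0.5205, 0.2946, 0.0608]
tool_rot: [0.615, 0.788, -0.0, -0.0]
ft_force: [0.3, -0.4, -0.7]
grip_width: 0.0119
grip_force: 45.0
```

```bash
python3 -m inch '[0,0,0.01,0,0,0, 0,0,0.02,0,0,0, 0,0,0.03,0,0,0, 0,0,0.03,0,0,0, 0,0,0.03,0,0,0]'
```

```text
time: 14.33
position: [0.5207, 0.2947, 0.0601]
tool_rot: [0.615, 0.788, 0.0, 0.0]
ft_force: [-3.1, -0.7, 8.5]
grip_width: 0.0115
grip_force: 45.0
```

Touching the floor with about 8 N. Releasing and retreating.

```bash
python3 -m inch '[0,0,-0.02,0,0,0, 0,0,-0.02,0,0,0, 0,0,-0.02,0,0,0, 0,0,-0.02,0,0,0, 0,0,-0.02,0,0,0, 0,0,-0.02,0,0,0, 0,0,-0.02,0,0,0]' 55
python3 -m inch '[0,0,-0.1,0,0,0, 0,0,-0.3,0,0,0, 0,0,-0.6,0,0,0, 0,0,-1,0,0,0, 0,0,-1,0,0,0]'
python3 -m inch '[0,0,-0.4,0,0,0, 0,0,-0.8,0,0,0, 0,0,-1,0,0,0, 0,0,-1,0,0,0, 0,0,-1,0,0,0]'
python3 - <<'E'
from fit import *
im=camera("wrist")[:,:,::-1]; s=camera("scene")[:,:,::-1]
cv2.imwrite("pics/w8.png",np.hstack([cv2.resize(im,(400,300)),cv2.resize(s,(400,300))]))
E
```

```text
time: 14.92
position: [0.5204, 0.2946, 0.0598]
tool_rot: [0.615, 0.788, -0.0, -0.0]
ft_force: [-0.2, -0.1, 0.3]
grip_width: 0.0499
grip_force: 0.0
time: 15.33
position: [0.5241, 0.296, 0.1461]
tool_rot: [0.615, 0.788, 0.005, 0.003]
ft_force: [1.1, 0.4, 0.4]
grip_width: 0.055
grip_force: 0.0
time: 15.75
position: [0.5209, 0.2947, 0.2213]
tool_rot: [0.615, 0.788, 0.001, 0.001]
ft_force: [0.6, -0.5, -0.5]
grip_width: 0.0548
grip_force: 0.0
```

View pics/w8.png

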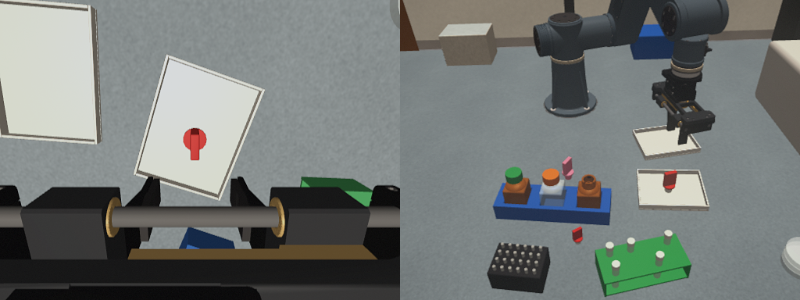

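The stopper stands in the correct tray, released, and the three bottles are in place.

```bash
python3 -c "
from rig import *
print(hand_in())"
```

```text
the job is handed in; nothing more can be done
None
```

The job is handed in, with no verdict returned: the red stopper was turned both ways out of the amber bottle and now stands released in the far white tray, and all three bottles look to be in place in the last picture.

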